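# Load the homogeniser probes into the ultrasonic bath

## Robot

A 6-joint arm with a two-finger parallel gripper is mounted at the origin on a cart in front of the work surface, level with it; the furniture and walls round the work are solid. World frame = base frame: x ahead of the robot, y to its left, z up, the work surface at z = 0. Lengths are in mm, angles in rad, forces in N, time in s.
With the tool pointing down it reaches from about 250 to 775 mm from the base axis. Payload 4 kg.
Tool frame: the origin (TCP) lies at the very end of the fingers, on their centre line; the grasp point (between the pads) lies 19 mm behind it; z points along the fingers, y is the line along which they close (so a half turn about z gives the same grasp; the last joint's range is limited). The gripper opens to 94 mm and grips with 3 to 60 N. Pads are 16 mm wide; open, the fingers measure 119 mm over their backs; the gripper's body (75 mm by 177 mm) begins 78 mm behind the grasp point.
Start: joints at [-1.391, 0.087, 1.371, -0, 1.684, -0.103], TCP at [153.472, -528.173, 205.506] pointing down, gripper open.
Joint ranges: [-3.1, 3.1], [-0.76, 2.03], [0.27, 2.55], [-1.08, 4.22], [0.17, 2.65], [-2.57, 2.57]. Speed limits (rad/s): [2.79, 2.79, 3.14, 3.14, 3.14, 3.14].

## Interface

Orientations are given as a 3x3 rotation matrix whose columns are the frame's x, y, z axes.
In Python, from plant import sense, capture, close_job gives the robot as it stands.
- The arm moves only by the tool servo_tool, never from a script. Its argument "targets" is a list that holds one entry, the list of rows, each a list of 5 numbers: the finger opening in mm, from 0 to 94, then the shift along the world's x, y, z in mm, then the turn about the world's z in degrees. In form: [[[claw, dx, dy, dz, roll], ...]]. A call has 1 to 20 rows; each row is the pose to reach, as a shift and turn from the pose commanded when the call began; what a row does not reach only later rows make up. A row lasts 1/10 s, in which the tool goes at most 50 mm and 8.59 degrees, less where a joint would pass 70% of its speed; a pose out of reach is approached as far as the arm can. A call with a gripper value outside its range is refused whole. The fingers move at their own pace and stop on an object; the grip force is fixed at half the most. Time passes only in rows, so rows that repeat a pose let the fingers close. It gives the time, the measured TCP pose, the force, the opening and the grip force at its end, in the units of the state.
- sense(): the state, without advancing time (a new reading comes with each control period).
- capture(name): name is "side" or "top" or "wrist"; returns a dict with "image" (384x512x3 uint8, red, green, blue), "depth" (384x512 float32, mm along the optical axis (not along the pixel's ray), 0 where there is no reading), "camera_matrix" (3x3 intrinsics, pixels), "position" and "attitude" of the camera in the world. Camera axes: x right, y up, looking along -z (the intrinsics and any distortion apply to the point x, -y, -z); pixel columns grow to the right and rows downward; lengths in mm; the calibration is good to about 2 mm. A picture is of the moment at which its call begins.
- close_job(): hands the job in; it is judged then, once.
The state is a dict: "clock": time; "joint_positions": joint angles; "joint_vel": joint speeds; "tau": joint torques, N m; "tool_pos": TCP position; "tool_rot": TCP orientation; "contact_force": force on the tool from outside, world axes, zero at the start; "ft_torque": the same for the moment, N m; "finger_gap": finger opening in mm; "grip_force": force on a finger pad.
Only numpy, scipy, OpenCV 4.12 (cv2) and the standard library are available. Lean on these libraries where they do the work, as an engineer would, in place of code of your own. Each camera call takes 0.05 s, during which the arm holds its last target. There are 200 camera calls.

## Task

The two used homogeniser probes need cleaning: stand them in the steel carrier with the slotted working head down on the pocket floor and the white hub up, one probe in each pocket, while the carrier stands on the bench. Then carry the loaded carrier upright by its loop handle and set it down in the empty ultrasonic bath, flat on the tank floor. Leave the bottle, the pen and the tube rack where they are.

Things in the scene. Friction and masses are not known exactly. Their poses are not given: they have to be found in the camera images.
- probe_a: Homogeniser probe lying on the bench, 160 mm long, 0.11 kg. Origin on its axis at mid-length, 10 mm above the bench; x runs along it toward the working head. x -80 to -68 mm: 8 mm steel spigot; -68 to -28: white hub, six-sided, 20 mm across flats (grip here); then a 10 mm steel shaft; +52 to +80: slotted steel working head, 20 mm diameter.
- probe_b: Second homogeniser probe; shape, size and axes the same as probe_a.
- probe_a_head (a point): Centre of the flat end face of probe_a's working head (its x axis, +80 mm).
- probe_b_head (a point): Centre of the flat end face of probe_b's working head.
- probe_a_grip (a point): Middle of probe_a's white hub, on its axis (x = -48 mm).
- probe_b_grip (a point): Middle of probe_b's white hub, on its axis (x = -48 mm).
- carrier: Loose perforated steel carrier, 64 (x) by 142 mm (y), 0.35 kg: two open pockets side by side along y, loop handle between them. Origin: centre of its underside. Pockets 56 (x) by 38 mm (y) inside, centred at y = +48 and -48 mm, walls 2 mm, floor 6 mm and rim 81 mm above the underside. It looks the same after half a turn.
- carrier_handle: The loop handle fixed to the carrier (same origin and axes as the carrier): two 6 mm posts at y = +22 and -22 mm joined at the top by a bar along y with a white sleeve, 11 mm thick and 26 mm long, its centre 125 mm above the carrier's underside.
- carrier_grip (a point): Centre of the handle's sleeve, 125 mm above the carrier's underside.
- carrier_pocket_a (a point): Centre of the floor of the pocket at y = +48 mm of the carrier; axes as the carrier.
- carrier_pocket_b (a point): Centre of the floor of the pocket at y = -48 mm of the carrier; axes as the carrier.
- bath: Ultrasonic bath, white box fixed on the bench, 140 mm (x) by 210 mm (y) by 95 mm high, control panel on its -x side, no lid, empty. Origin at the centre of its underside. The tank is 100 mm (x) by 170 mm (y) inside, its floor 35 mm and its rim 95 mm above the bench; the carrier fits in it only with its long side along the tank's long side.
- bath_floor (a point): Centre of the tank floor; axes as the bath.
- detergent: Bystander: white plastic reagent bottle, 68 mm diameter, 120 mm tall, origin at the centre of its underside. Not to be moved.
- pen: Bystander: lab marker lying on the bench, 135 mm long, 15 mm thick, its long axis is y, origin at the centre of its underside. Not to be moved.
- rack: Bystander: empty green tube rack, 75 mm (x) by 147 mm (y) by 58 mm, origin at the centre of its underside. Not to be moved.

How it is judged:
By the outcome, as a careful person would: the job done as asked, in the order asked, and still so for the second after the job is handed in, with the robot touching nothing.
It also fails if it takes over 72 s, if anything falls off the work surface, if the arm or the gripper's body presses on something with over 40 N, if the wrist force passes 120 N, or if a joint passes its speed limit or range.

## Working session

There is one attempt and no reset: what is moved stays moved. The work goes in short steps, Python scripts to look and compute and a tool call to move; the robot and the scene stay as the last step left them, time stands still between calls to the robot, and variables do not carry over. Pictures are saved under pics/ and viewed, at most 10 in all, crops included, and the job is handed in when it is done.

Besides the shell and the picture viewer there is one more tool, called after "Call:" as name([rows], argument=value, ...), one row to a line, values as JSON. servo_tool: Moves the arm, as the interface text tells. Its arguments: {"type":"object","properties":{"targets":{"type":"array"}},"required":["targets"]}

```bash
mkdir -p pics; ls
cat > h.py <<'E'
import numpy as np, cv2
from plant import sense, capture, close_job
def cap(n):
    c=capture(n); c={k:(np.array(v) if not isinstance(v,np.ndarray) else v) for k,v in c.items()}; np.savez(f'{n}.npz',**c); return c
def cloud(c):
    d=c['depth'];K=c['camera_matrix'];h,w=d.shape
    u,v=np.meshgrid(np.arange(w),np.arange(h))
    P=np.stack([(u-K[0,2])/K[0,0]*d,-(v-K[1,2])/K[1,1]*d,-d],-1)
    return P@c['attitude'].T+c['position']
def ray(c,u,v,z):
    K=c['camera_matrix'];r=c['attitude']@np.array([(u-K[0,2])/K[0,0],-(v-K[1,2])/K[1,1],-1.])
    return c['position']+r*(z-c['position'][2])/r[2]
E
python3 - <<'E'
from h import *
for n in ['top','side']:
    c=cap(n); print(n,[ (k,v.shape) for k,v in c.items()],c['position'],c['attitude'].round(3).tolist(),c['camera_matrix'].tolist())
    cv2.imwrite(f'pics/{n}0.png',cv2.resize(c['image'][:,:,::-1],(768,576)))
s=sense();print({k:np.round(v,3).tolist() for k,v in s.items()})
E
```

```text
pics
top [('image', (384, 512, 3)), ('depth', (384, 512)), ('camera_matrix', (3, 3)), ('position', (3,)), ('attitude', (3, 3))] [ 282.53615592  -29.56703782 1635.87851482] [[-0.01, 0.99, -0.14], [-1.0, -0.01, -0.001], [-0.002, 0.14, 0.99]] [[419.9555045402399, 0.0, 248.80706064650155], [0.0, 419.9555045402399, 188.36035873807532], [0.0, 0.0, 1.0]]
side [('image', (384, 512, 3)), ('depth', (384, 512)), ('camera_matrix', (3, 3)), ('position', (3,)), ('attitude', (3, 3))] [  284.08665761 -1275.18918388  1198.70691304] [[0.983, 0.127, -0.129], [-0.181, 0.648, -0.74], [-0.01, 0.751, 0.66]] [[481.64971132348467, 0.0, 261.187612644712], [0.0, 481.64971132348467, 189.73521868628], [0.0, 0.0, 1.0]]
{'clock': 0.1, 'joint_positions': [-1.391, 0.088, 1.372, -0.0, 1.684, -0.103], 'joint_vel': [-0.001, -0.002, -0.005, 0.002, 0.0, -0.001], 'tau': [0.004, -34.125, -30.33, 0.072, 0.03, -0.0], 'tool_pos': [153.375, -527.696, 204.44], 'tool_rot': [[0.96, 0.279, -0.0], [0.279, -0.96, 0.002], [0.0, -0.002, -1.0]], 'contact_force': [-0.506, 0.281, 0.764], 'ft_torque': [-0.03, -0.02, 0.016], 'grip_force': 0.0, 'finger_gap': 93.888}
```

View pics/top0.png

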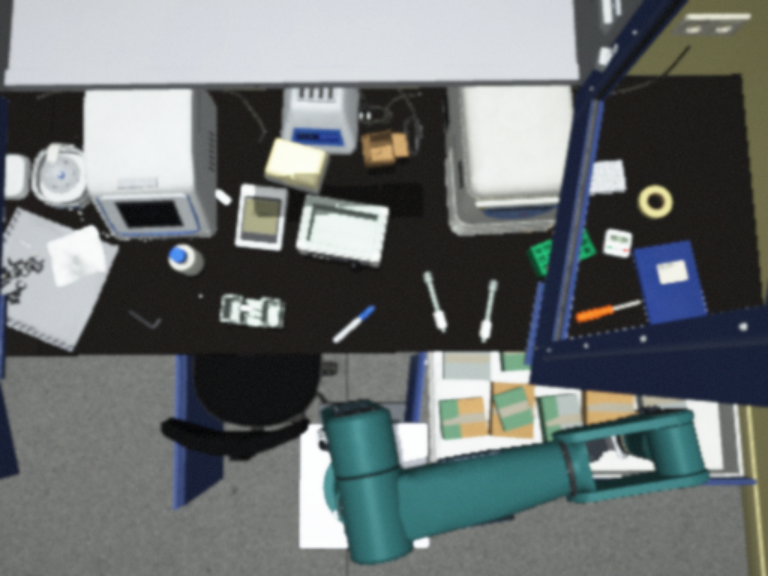

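View pics/side0.png

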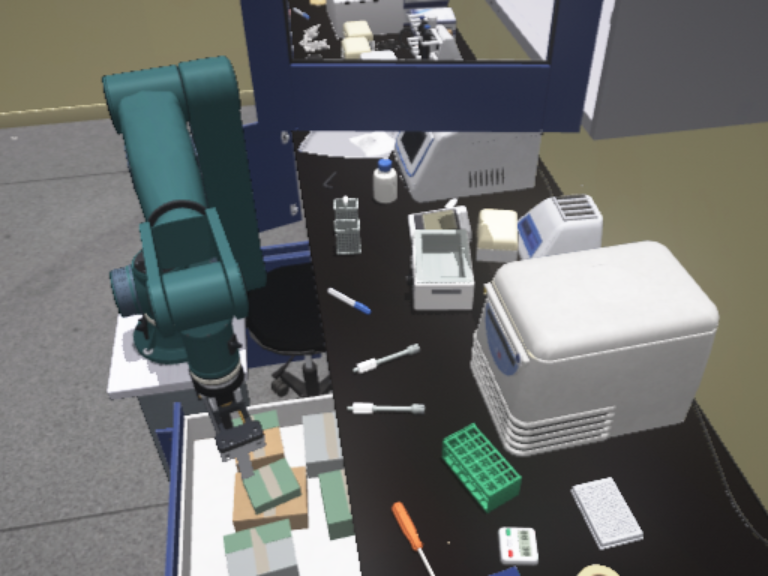

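The top view shows the carrier (252,310), bath (343,230), bottle (185,258), pen (353,323), rack (562,253), and the probes at (435,300) and (487,310). The probe hubs point toward the robot. The side view shows the same layout, and blue frame posts overhang the bench.

Run:
```python
from h import *
T=dict(np.load('top.npz'));S=dict(np.load('side.npz'))
# probes: bright pixels near bench (top)
for n,c in (('top',T),('side',S)):
    P=cloud(c);g=c['image'].astype(int).max(-1)
    print(n,'bench z',np.median(P[...,2][(abs(P[...,2])<15)&(g<40)]))
    m=((g>75)&(P[...,0]>180)&(P[...,0]<560)&(P[...,1]<480)&(P[...,1]>-460)&(P[...,2]<260)).astype(np.uint8)
    k,l,st,ce=cv2.connectedComponentsWithStats(m)
    for i in range(1,k):
        if st[i,4]<25: continue
        q=P[l==i]; q=q[q[:,2]>-20]
        if len(q)<20: continue
        hi=q[:,2].max()
        b=cv2.minAreaRect(q[:,:2].astype(np.float32))
        print(i,st[i,4],'mean',q.mean(0).round(),'zmax',hi.round(),'rect',np.round(b[0]),np.round(b[1]),round(b[2]), 'rgb',c['image'][l==i].mean(0).round())
    o=P[(P[...,2]>150)&(P[...,0]>250)&(P[...,0]<700)]
    # overhead frame
    m=(c['image'][...,2]>c['image'][...,0]+25)&(P[...,2]>60)&(P[...,0]>150)
    q=P[m]; print('blue',np.percentile(q,[1,25,50,75,99],axis=0).round().tolist())
T=cloud(T); 
for y in range(-450,-150,50):
    m=(abs(T[...,1]-y)<15)&(T[...,2]>150)&(T[...,0]>100)&(T[...,0]<600); q=T[m]
    print(y,len(q),q.min(0).round() if len(q) else'',q.max(0).round() if len(q) else '')
```

```text
top bench z 1.171424751666791
1 145 mean [549. 445.  76.] zmax 123.0 rect [548. 451.] [23. 59.] 0 rgb [152. 159. 162.]
2 39 mean [558. -24.  64.] zmax 94.0 rect [558. -20.] [42.  5.] 89 rgb [133. 136. 134.]
3 35 mean [ 543. -450.   55.] zmax 64.0 rect [ 544. -453.] [40. 13.] 20 rgb [ 24. 126.  78.]
4 253 mean [ 457. -188.   11.] zmax 27.0 rect [ 463. -186.] [164.  32.] 16 rgb [159. 166. 162.]
5 259 mean [ 432. -323.   11.] zmax 30.0 rect [ 438. -325.] [ 32. 169.] 81 rgb [157. 164. 160.]
6 811 mean [440. 285.  34.] zmax 141.0 rect [444. 290.] [170.  81.] 83 rgb [159. 169. 164.]
8 203 mean [406.  26.   7.] zmax 21.0 rect [407.  26.] [ 23. 140.] 41 rgb [130. 144. 165.]
14 4655 mean [ 332. -266.    1.] zmax 159.0 rect [ 331. -187.] [113. 441.] 15 rgb [158. 163. 155.]
blue [[154.0, -525.0, 72.0], [284.0, -317.0, 251.0], [502.0, -267.0, 636.0], [784.0, 91.0, 944.0], [922.0, 621.0, 1252.0]]
side bench z 0.9333061308102515
1 160 mean [548. 435.  63.] zmax 127.0 rect [548. 443.] [59. 24.] 89 rgb [142. 144. 149.]
2 592 mean [433. 263.  59.] zmax 136.0 rect [439. 339.] [282.  70.] 86 rgb [107. 
[... 199 characters left out ...]
n [ 452. -190.   15.] zmax 31.0 rect [ 457. -179.] [158.  43.] 14 rgb [181. 184. 184.]
20 266 mean [ 427. -324.   14.] zmax 27.0 rect [ 433. -321.] [ 38. 164.] 76 rgb [184. 186. 186.]
21 100 mean [ 541. -452.   38.] zmax 64.0 rect [ 548. -437.] [62. 32.] 67 rgb [ 55. 122.  88.]
blue [[154.0, -562.0, 73.0], [352.0, -377.0, 313.0], [612.0, -336.0, 656.0], [776.0, -292.0, 720.0], [1001.0, 1487.0, 845.0]]
-450 269 [ 100. -465.  339.] [ 201. -436.  595.]
-400 134 [ 171. -415.  503.] [ 192. -386.  588.]
-350 602 [ 101. -365.  500.] [ 600. -335.  766.]
-300 1651 [ 100. -315.  534.] [ 511. -285.  767.]
-250 1915 [ 100. -265.  543.] [ 332. -235. 1256.]
-200 310 [ 100. -215.  548.] [ 153. -185.  613.]
```

Run:
```python
from h import *
T=dict(np.load('top.npz'));S=dict(np.load('side.npz'))
for c,L in ((T,[(545,365),(650,375),(760,385),(530,340),(537,300),(560,280),(580,200),(590,110),(650,30),(760,330)]),(S,[(260,60),(285,140),(290,200),(400,90),(560,100),(590,30),(250,280),(270,130)])):
    P=cloud(c)
    for u,v in L: print((u,v),P[int(v/1.5),int(u/1.5)].round(),c['image'][int(v/1.5),int(u/1.5)])
# probes: PCA + hub end (whiteness)
for n,c in (('top',T),('side',S)):
    K=cloud(c);g=c['image'].astype(int).max(-1)
    for y0 in(-188,-323):
        uv=np.argwhere((g>75)&(abs(K[...,1]-y0)<65)&(K[...,0]>355)&(K[...,0]<545)&(abs(K[...,2])<40))
        k=np.zeros(g.shape,np.uint8);k[tuple(uv.T)]=1
        _,l,st,_=cv2.connectedComponentsWithStats(k);i=1+st[1:,4].argmax();uv=np.argwhere(l==i)
        p=np.array([ray(c,u,v,10.)[:2] for v,u in uv]);m=p.mean(0)
        d=np.linalg.svd(p-m,full_matrices=False)[2][0];d*=np.sign(d[0])
        t=(p-m)@d;o=(p-m)@np.array([-d[1],d[0]])
        w=np.array([np.ptp(o[(t>=a)&(t<a+10)]) for a in np.arange(t.min(),t.max()-5,10)])
        mid=m+d*(t.min()+t.max())/2
        print(n,'mid',mid.round(1),'ang',np.degrees(np.arctan2(d[1],d[0])).round(1),'len',np.ptp(t).round(),'w',w.round(),'hub',(mid-48*d).round(1),'head',(mid+80*d).round(1))
```

```text
(545, 365) [ 290. -268.  743.] [27 35 58]
(650, 375) [ 277. -267. 1086.] [25 32 55]
(760, 385) [ 273. -265. 1244.] [25 34 56]
(530, 340) [ 330. -270.  657.] [ 71  88 137]
(537, 300) [ 391. -283.  661.] [ 70  91 147]
(560, 280) [ 411. -295.  744.] [30 38 64]
(580, 200) [ 522. -323.  764.] [ 98 102 110]
(590, 110) [ 660. -348.  758.] [55 66 99]
(650, 30) [ 674. -354.  949.] [25 27 32]
(760, 330) [ 306. -266. 1247.] [27 35 57]
(260, 60) [ 273. -284.  767.] [35 41 64]
(285, 140) [ 312. 1369. -298.] [100 100 104]
(290, 200) [ 300. 1368. -591.] [37 43 65]
(400, 90) [ 465. -325.  722.] [43 48 69]
(560, 100) [ 692. -372.  708.] [41 46 68]
(590, 30) [ 717. -378.  810.] [43 48 69]
(250, 280) [182. -31. 160.] [30 48 50]
(270, 130) [ 274. -281.  656.] [35 41 65]
top mid [ 462.2 -186.4] ang 15.1 len 164.0 w [13. 28. 32. 31. 32. 28. 17. 17. 16. 16. 18. 17. 17. 21. 24. 21.] hub [ 415.9 -198.9] head [ 539.5 -165.6]
top mid [ 437.4 -324.5] ang -11.6 len 168.0 w [16. 28. 32. 32. 29. 28. 20. 17. 16. 17. 17. 16. 17. 20. 24. 20. 20.] hub [ 390.4 -314.9] head [ 515.8 -340.7]
side mid [ 459.4 -184.1] ang 15.6 len 165.0 w [11. 32. 32. 30. 31. 23. 13. 12. 14. 14. 14. 12. 12. 21. 24. 24.] hub [ 413.1 -197. ] head [ 536.4 -162.6]
side mid [ 434.9 -322.6] ang -11.6 len 160.0 w [20. 28. 28. 28. 28. 28. 12. 12. 12.  8.  8.  8. 12. 24. 24. 24.] hub [ 387.8 -313. ] head [ 513.2 -338.8]
```

Call:
servo_tool([
  [[94, 50, 50, 0, 0], [94, 80, 90, 0, 0], [94, 110, 130, 0, 0], [94, 140, 170, 0, 0], [94, 170, 210, 0, 0], [94, 200, 250, 0, 0], [94, 225, 290, -20, 0], [94, 240, 326, -40, -1], [94, 240, 326, -40, -1], [94, 240, 326, -40, -1]],
])

```text
clock: 1.1
tool_pos: [393.1, -200.3, 164.0]
tool_rot: [[0.964, 0.266, -0.003], [0.266, -0.964, 0.001], [-0.002, -0.002, -1.0]]
contact_force: [-1.4, -0.3, 0.1]
finger_gap: 94.0
grip_force: 0.0
```

```bash
cat > w.py <<'E'
from h import *
import sys
c=cap('wrist');s=sense()
print(s['clock'],np.round(s['tool_pos'],1),np.round(s['tool_rot'][0],3),s['finger_gap'],s['contact_force'])
print(c['position'].round(),c['attitude'].round(2).tolist(),c['camera_matrix'][0])
cv2.imwrite(f'pics/{sys.argv[1]}.png',c['image'][:,:,::-1])
E
python3 w.py w1
```

```text
1.15 [ 393.2 -202.   165.1] [ 0.965  0.264 -0.001] 94.19717306203547 [0.34472537 0.08952111 1.48537747]
[ 474. -178.  342.] [[0.27, 0.92, 0.28], [-0.96, 0.26, 0.07], [-0.0, -0.29, 0.96]] [286.72269187   0.         257.9912627 ]
```

View pics/w1.png

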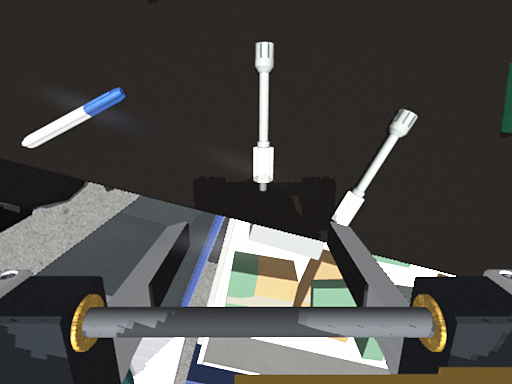

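The wrist view shows probe A upright in the image near column 263. Its hub covers rows 148–182, its spigot ends at row 190 and its head end is at row 42. Probe B runs from (405,115) to (345,215). I'll cast rays for both.

```bash
cat > pr.py <<'E'
from h import *
c=dict(np.load('wrist.npz'))
hsv=cv2.cvtColor(c['image'],cv2.COLOR_RGB2HSV)
m=((hsv[...,2]>85)&(hsv[...,1]<60)).astype(np.uint8)
P=cloud(c); m&=((abs(P[...,2])<45)&(P[...,0]>352)).astype(np.uint8)
k,l,st,_=cv2.connectedComponentsWithStats(m)
for i in range(1,k):
    if st[i,4]<600: continue
    uv=np.argwhere(l==i);p=np.array([ray(c,u,v,10.)[:2] for v,u in uv])
    me=np.mean([p.min(0),p.max(0)],0)
    (x,y),s,a=cv2.minAreaRect(p.astype(np.float32))
    d=np.linalg.svd(p-p.mean(0),full_matrices=False)[2][0];d*=np.sign(d[0])
    t=(p-p.mean(0))@d;mid=p.mean(0)+d*(t.min()+t.max())/2
    z=P[l==i][:,2]
    print(st[i],'mid',mid.round(1),'ang',np.degrees(np.arctan2(d[1],d[0])).round(1),'len',np.ptp(t).round(),'zmax',np.percentile(z,98).round(),'g48',(mid-48*d).round(1),'g60',(mid-60*d).round(1))
E
python3 pr.py
```

```text
[ 253   41   21  150 2088] mid [ 460.2 -187.2] ang 15.2 len 162.0 zmax 20.0 g48 [ 413.9 -199.8] g60 [ 402.3 -202.9]
[  21  105   71   43 1024] mid [388.6  39.5] ang -49.4 len 91.0 zmax 14.0 g48 [357.4  75.9] g60 [349.6  85. ]
[ 331  109   87  122 1827] mid [ 439.8 -326.2] ang -11.7 len 153.0 zmax 20.0 g48 [ 392.8 -316.5] g60 [ 381. -314.]
```

Call:
servo_tool([
  [[70, 9, 0, -50, 0], [60, 9, 0, -100, 0], [60, 9, 0, -140, 0], [60, 9, 0, -162, 0], [60, 9, 0, -162, 0], [10, 9, 0, -162, 0], [10, 9, 0, -162, 0], [10, 9, 0, -162, 0], [10, 9, 0, -162, 0], [10, 9, 0, -162, 0]],
])

```text
clock: 2.15
tool_pos: [402.6, -202.4, 3.9]
tool_rot: [[0.965, 0.262, 0.001], [0.262, -0.965, -0.001], [0.0, 0.001, -1.0]]
contact_force: [0.2, -1.4, 0.1]
finger_gap: 23.5
grip_force: 0.4
```

Call:
servo_tool([
  [[10, 0, 0, 0, 0], [10, 0, 0, 0, 0], [10, 0, 0, 20, 0], [10, 0, 0, 40, 0], [10, 0, 0, 80, 0], [10, 0, 0, 120, 0], [10, 0, 0, 160, 0], [10, 0, 0, 160, 0], [10, 0, 0, 160, 0]],
])

```text
clock: 3.05
tool_pos: [402.6, -202.2, 163.7]
tool_rot: [[0.965, 0.263, 0.001], [0.263, -0.965, -0.001], [0.001, 0.001, -1.0]]
contact_force: [0.5, 0.8, -2.3]
finger_gap: 21.4
grip_force: 30.0
```

```bash
python3 w.py w2
```

```text
3.1 [ 401.8 -201.6  162. ] [ 0.965  0.262 -0.002] 21.676272518448222 [-0.5567074   1.13676091 -2.11313461]
[ 483. -180.  342.] [[0.26, 0.93, 0.27], [-0.96, 0.25, 0.07], [-0.0, -0.28, 0.96]] [286.72269187   0.         257.9912627 ]
```

View pics/w2.png

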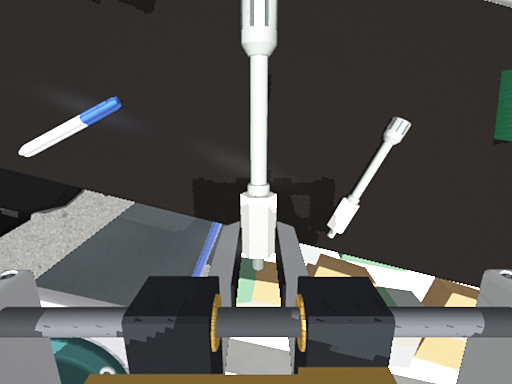

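The probe is held level, with its head running up to (258,0). The grip is firm, so it does not swing under gravity. I'll turn it by pressing the head against the fixed bath's -y wall and swinging the hub up an arc. I need the bath and carrier poses first.

Run:
```python
from h import *
for n in('top','side'):
    c=dict(np.load(n+'.npz'));P=cloud(c)
    m=(P[...,0]>440)&(P[...,0]<700)&(P[...,1]>-110)&(P[...,1]<190)&(P[...,2]>84)&(P[...,2]<106)
    hsv=cv2.cvtColor(c['image'],cv2.COLOR_RGB2HSV)
    m&=(hsv[...,1]<70)&(hsv[...,2]>90)
    _,l,st,_=cv2.connectedComponentsWithStats(cv2.dilate(m.astype(np.uint8),np.ones((3,3))));i=1+st[1:,4].argmax()
    q=P[m&(l==i)]; print(n,'bath',len(q),q.min(0).round(),q.max(0).round(),[np.round(v,1) for v in cv2.minAreaRect(q[:,:2].astype(np.float32))])
    for lo,hi in((70,92),(115,138)):
        m=(P[...,0]>340)&(P[...,0]<540)&(P[...,1]>190)&(P[...,1]<400)&(P[...,2]>lo)&(P[...,2]<hi)
        q=P[m]; print(n,'carrier',lo,len(q),q.mean(0).round() if len(q) else '',[np.round(v,1) for v in cv2.minAreaRect(q[:,:2].astype(np.float32))] if len(q)>3 else '')
        if lo>100:
            uv=np.argwhere(m);p=np.array([ray(c,u,v,127)[:2] for v,u in uv]);print(' z127 rays',p.mean(0).round(1))
```

```text
top bath 778 [555. -61.  84.] [700. 162. 106.] [array([639.9,  51.5]), array([211. , 140.6]), np.float64(80.6)]
top carrier 70 156 [440. 282.  82.] [array([438. , 279.9]), array([143.8,  64.5]), np.float64(84.1)]
top carrier 115 29 [438. 278. 128.] [array([438.4, 279.5]), array([43.3,  8.4]), np.float64(88.4)]
 z127 rays [438.2 278. ]
side bath 659 [555. -70.  84.] [700. 161. 105.] [array([639.2,  45.4]), array([213.5, 139.9]), np.float64(79.8)]
side carrier 70 212 [435. 272.  79.] [array([435.9, 275.3]), array([152. ,  62.8]), np.float64(82.9)]
side carrier 115 22 [435. 269. 127.] [array([434.6, 274.2]), array([43. ,  8.2]), np.float64(82.9)]
 z127 rays [434.6 268.5]
```

Call:
servo_tool([
  [[10, 0, 40, 0, -5], [10, 0, 80, 0, -10], [10, 5, 120, 0, -15], [10, 5, 160, 0, -20], [10, 10, 200, 0, -25], [10, 12, 240, 0, -25], [10, 12, 280, 0, -25], [10, 12, 310, -30, -25], [10, 12, 328, -70, -25], [10, 12, 328, -119, -25], [10, 12, 328, -119, -25], [10, 12, 328, -119, -25]],
])

```text
clock: 4.3
tool_pos: [412.3, 125.5, 42.4]
tool_rot: [[0.985, -0.17, -0.006], [-0.17, -0.985, -0.001], [-0.006, 0.002, -1.0]]
contact_force: [0.3, -0.5, -1.2]
finger_gap: 21.8
grip_force: 30.0
```

```bash
python3 w.py w3
```

```text
4.35 [414.8 125.7  45. ] [ 0.985 -0.171 -0.   ] 21.360605786403628 [ 0.61067873  0.29717995 -0.76118427]
[495. 112. 220.] [[-0.17, 0.94, 0.29], [-0.99, -0.16, -0.05], [0.0, -0.29, 0.96]] [286.72269187   0.         257.9912627 ]
```

View pics/w3.png

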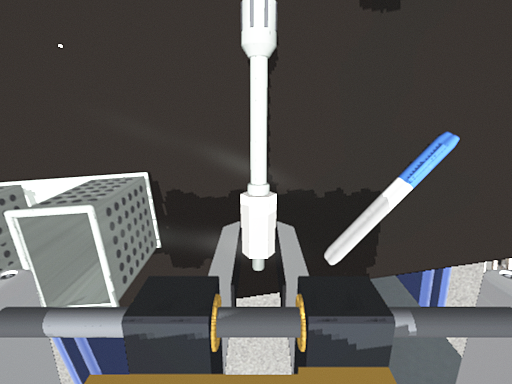

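The view shows the probe level, its head at (258,20). The carrier is clear on the left and the pen is clear on the right. Next I approach the bath face.

Call:
servo_tool([
  [[10, 10, -2, 0, 0], [10, 17, -3, 0, 0], [10, 19, -3, 0, 0], [10, 21, -4, 0, 0], [10, 21, -4, 0, 0]],
])

```text
clock: 4.85
tool_pos: [436.0, 121.6, 44.9]
tool_rot: [[0.985, -0.171, 0.001], [-0.171, -0.985, -0.0], [0.001, -0.0, -1.0]]
contact_force: [-0.3, 0.7, -1.6]
finger_gap: 21.4
grip_force: 30.0
```

Call:
servo_tool([
  [[10, 2, 0, 0, 0], [10, 4, -1, 0, 0], [10, 6, -1, 0, 0], [10, 6, -1, 0, 0]],
])

```text
clock: 5.25
tool_pos: [441.5, 120.8, 44.4]
tool_rot: [[0.985, -0.17, -0.0], [-0.17, -0.985, -0.0], [-0.0, 0.0, -1.0]]
contact_force: [0.2, 0.4, -1.8]
finger_gap: 21.5
grip_force: 30.0
```

Call:
servo_tool([
  [[10, 2, 0, 0, 0], [10, 4, -1, 0, 0], [10, 4, -1, 0, 0]],
])

```text
clock: 5.55
tool_pos: [441.8, 120.3, 42.9]
tool_rot: [[0.985, -0.17, -0.009], [-0.17, -0.985, 0.001], [-0.009, 0.001, -1.0]]
contact_force: [-6.3, 1.7, -1.7]
finger_gap: 21.4
grip_force: 30.0
```

Call:
servo_tool([
  [[10, 2, 0, 6, 0], [10, 2, 0, 12, 0], [10, 2, 0, 18, 0], [10, 2, 0, 24, 0], [10, 4, -1, 36, 0], [10, 6, -1, 48, 0], [10, 6, -1, 48, 0]],
])

```text
clock: 6.25
tool_pos: [452.6, 119.1, 95.1]
tool_rot: [[0.985, -0.17, 0.003], [-0.17, -0.985, 0.001], [0.002, -0.001, -1.0]]
contact_force: [-4.6, 0.6, 0.3]
finger_gap: 21.5
grip_force: 30.0
```

```bash
cat > tilt.py <<'E'
from h import *
c=cap('wrist');s=sense();R=np.array(s['tool_rot']);t=np.array(s['tool_pos'])
P=(cloud(c)-t)@R   # tool frame
hsv=cv2.cvtColor(c['image'],cv2.COLOR_RGB2HSV)
m=(abs(P[...,1])<14)&(P[...,0]>14)&(P[...,0]<170)&(P[...,2]>-60)&(P[...,2]<150)&(P[...,2]+t[2]*-1<-8)&(hsv[...,1]<70)
q=P[m]
print(s['clock'],t.round(1),np.round(s['contact_force'],1),len(q))
for a in range(14,150,10):
    k=q[(q[:,0]>=a)&(q[:,0]<a+10)]
    if len(k)>4: print(a+5,'height rel TCP',(-np.median(k[:,2])).round(1),len(k))
E
python3 tilt.py
```

```text
6.3 [452.1 119.   94.1] [-4.5  0.8 -0.2] 5735
19 height rel TCP 6.7 576
29 height rel TCP 2.2 480
39 height rel TCP -7.8 246
49 height rel TCP -12.3 223
59 height rel TCP -16.9 224
69 height rel TCP -21.6 209
79 height rel TCP -26.3 210
89 height rel TCP -30.9 209
99 height rel TCP -35.6 281
109 height rel TCP -35.8 408
119 height rel TCP -40.0 413
129 height rel TCP -9.5 1656
139 height rel TCP -0.4 600
```

Call:
servo_tool([
  [[10, 8, -1, 17, 0], [10, 18, -3, 33, 0], [10, 25, -4, 43, 0], [10, 34, -6, 52, 0], [10, 43, -7, 60, 0], [10, 53, -9, 67, 0], [10, 63, -11, 73, 0], [10, 74, -13, 79, 0], [10, 85, -15, 83, 0], [10, 97, -16, 87, 0], [10, 97, -16, 87, 0]],
])

```text
clock: 7.4
tool_pos: [550.7, 102.2, 179.8]
tool_rot: [[0.985, -0.171, 0.003], [-0.171, -0.985, -0.001], [0.003, 0.0, -1.0]]
contact_force: [-0.5, -0.5, -1.7]
finger_gap: 21.2
grip_force: 30.0
```

```bash
python3 tilt.py
```

```text
7.45 [549.7 102.4 179.5] [-1.2 -0.4 -1.6] 4991
19 height rel TCP -103.2 277
29 height rel TCP -90.9 139
39 height rel TCP -85.7 326
49 height rel TCP -94.2 474
59 height rel TCP -145.8 226
69 height rel TCP -145.7 258
79 height rel TCP -145.7 231
89 height rel TCP -145.7 260
99 height rel TCP -145.8 259
109 height rel TCP -145.8 258
119 height rel TCP -145.7 259
129 height rel TCP -145.7 278
139 height rel TCP -145.9 290
149 height rel TCP -97.7 905
```

Call:
servo_tool([
  [[10, 8, -1, 2, 0], [10, 16, -3, 3, 0], [10, 20, -3, 3, 0], [10, 24, -4, 3, 0], [10, 24, -4, 3, 0]],
])

```text
clock: 7.95
tool_pos: [572.7, 98.8, 182.3]
tool_rot: [[0.985, -0.17, -0.0], [-0.17, -0.985, 0.0], [-0.0, 0.0, -1.0]]
contact_force: [-0.9, -0.6, -0.8]
finger_gap: 19.5
grip_force: 30.0
```

Run:
```python
from h import *
s=sense();t=np.array(s['tool_pos']);R=np.array(s['tool_rot']);print(t.round(1),np.round(s['contact_force'],1))
c=cap('side');im=c['image']
K=c['camera_matrix']
def pj(p):
    q=c['attitude'].T@(np.array(p)-c['position']);return K[0,0]*q[0]/-q[2]+K[0,2],K[1,1]*-q[1]/-q[2]+K[1,2]
u,v=pj(t);print(u,v,pj(t-[0,0,130]))
u,v=int(u),int(v)
cv2.imwrite('pics/s1.png',cv2.resize(im[max(v-70,0):v+90,u-100:u+100,::-1],(750,600),interpolation=cv2.INTER_CUBIC))
```

```text
[572.7  98.8 182.3] [-0.9 -0.6 -0.8]
273.96810759853474 144.10902114619952 (np.float64(273.71653130352945), np.float64(172.24370211376674))
```

View pics/s1.png

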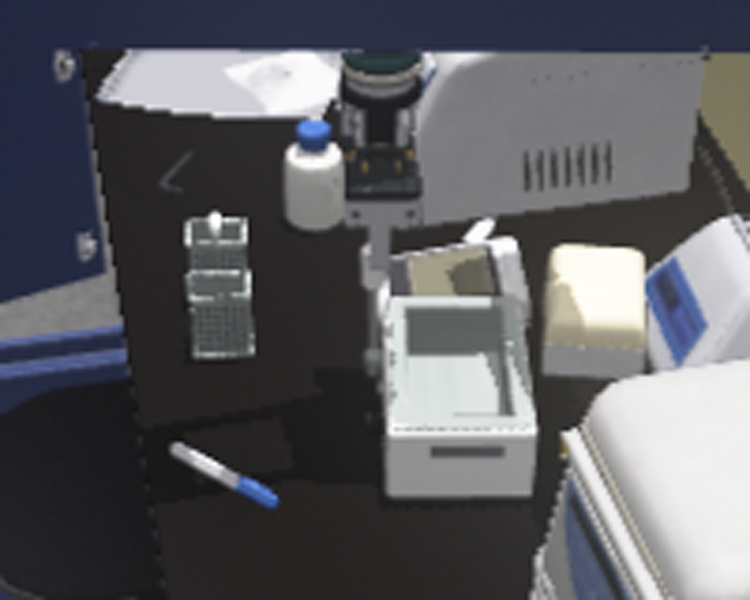

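The probe now hangs vertically at the bath's front face, in crop column 375 from row 240 to row 420. Next I back off, rise, turn and look at the carrier.

Call:
servo_tool([
  [[10, -20, 3, 0, 0], [10, -40, 6, 15, 8], [10, -60, 10, 35, 16], [10, -80, 15, 50, 24], [10, -95, 20, 63, 32], [10, -110, 25, 63, 40], [10, -125, 30, 63, 48], [10, -143, 41, 63, 56], [10, -143, 41, 63, 64], [10, -143, 41, 63, 72], [10, -143, 41, 63, 80], [10, -143, 41, 63, 88], [10, -143, 41, 63, 94], [10, -143, 41, 63, 94], [10, -143, 41, 63, 94]],
])

```text
clock: 9.5
tool_pos: [429.7, 139.9, 245.8]
tool_rot: [[0.103, 0.995, 0.001], [0.995, -0.103, 0.0], [0.0, 0.001, -1.0]]
contact_force: [-0.6, -0.3, -1.3]
finger_gap: 19.4
grip_force: 30.0
```

```bash
cat > car.py <<'E'
from h import *
import sys
c=cap('wrist');s=sense();t=np.array(s['tool_pos']);R=np.array(s['tool_rot'])
print(s['clock'],t.round(1),R[:,0].round(3),np.round(s['contact_force'],1),s['finger_gap'])
P=cloud(c);cx,cy=map(float,sys.argv[1:3]);zo=float(sys.argv[3]) if len(sys.argv)>3 else 0
near=(abs(P[...,0]-cx)<70)&(abs(P[...,1]-cy)<110)
rim=near&(P[...,2]>zo+74)&(P[...,2]<zo+88)
q=P[rim];uv=np.argwhere(rim);p=np.array([ray(c,u,v,zo+81)[:2] for v,u in uv])
print('rim',len(q),[np.round(v,1) for v in cv2.minAreaRect(p.astype(np.float32))],np.median(q[:,2]))
h=near&(P[...,2]>zo+120)&(P[...,2]<zo+135)
p=np.array([ray(c,u,v,zo+129)[:2] for v,u in np.argwhere(h)])
if len(p)>3: print('handle',len(p),[np.round(v,1) for v in cv2.minAreaRect(p.astype(np.float32))])
Q=(P-t)@R  # held probe
m=(abs(Q[...,1])<16)&(abs(Q[...,0])<45)&(Q[...,2]>-5)&(Q[...,2]<150)
for a in range(0,150,15):
    k=Q[m&(Q[...,2]>=a)&(Q[...,2]<a+15)]
    if len(k)>3: print('below TCP',a+7,'fwd',k[:,0].min().round(1),k[:,0].max().round(1),'lat',np.median(k[:,1]).round(1),len(k))
cv2.imwrite('pics/c_%d.png'%int(s['clock']*100),c['image'][:,:,::-1])
E
python3 car.py 437 278
```

```text
9.55 [429.6 139.9 245.7] [0.103 0.995 0.   ] [ 0.1  0.8 -1.9] 19.66916180439272
rim 1207 [array([434.7, 269. ]), array([123.7,  64.4]), np.float64(84.3)] 81.12624951568137
handle 461 [array([436., 276.]), array([42.4, 10.4]), np.float64(83.4)]
below TCP 7 fwd 0.6 9.7 lat -0.4 262
below TCP 22 fwd 0.0 6.8 lat 0.2 136
below TCP 37 fwd -2.4 1.3 lat -0.6 28
below TCP 52 fwd -3.1 1.8 lat 0.2 73
below TCP 67 fwd -1.6 2.1 lat 0.2 62
below TCP 82 fwd -1.7 2.6 lat 0.2 57
below TCP 97 fwd -4.4 5.4 lat 0.2 51
below TCP 112 fwd -8.5 8.8 lat 0.2 198
below TCP 127 fwd -1.0 9.0 lat 1.3 53
```

Call:
servo_tool([
  [[10, 1, 40, 0, 0], [10, 1, 75, 0, 0], [10, 1, 89, 0, 0], [10, 1, 89, 0, 0], [10, 1, 89, -30, 0], [10, 1, 89, -60, 0], [10, 1, 89, -85, 0], [10, 1, 89, -97, 0], [10, 1, 89, -100, 0], [10, 1, 89, -100, 0]],
])

```text
clock: 10.55
tool_pos: [430.9, 228.4, 146.1]
tool_rot: [[0.102, 0.995, 0.001], [0.995, -0.102, -0.0], [0.0, 0.001, -1.0]]
contact_force: [-0.3, 0.2, -0.7]
finger_gap: 19.7
grip_force: 30.0
```

Call:
servo_tool([
  [[10, 0, 0, -3, 0], [10, 0, 0, -6, 0], [10, 0, 0, -8, 0], [10, 0, 0, -8, 0]],
])

```text
clock: 10.95
tool_pos: [430.9, 229.0, 138.2]
tool_rot: [[0.101, 0.995, 0.001], [0.995, -0.101, 0.0], [0.001, 0.001, -1.0]]
contact_force: [-0.0, -0.7, 0.5]
finger_gap: 19.3
grip_force: 30.0
```

Call:
servo_tool([
  [[10, 0, 0, -1, 0], [10, 0, 0, -2, 0], [10, 0, 0, -3, 0], [10, 0, 0, -3, 0]],
])

```text
clock: 11.35
tool_pos: [431.6, 229.7, 138.0]
tool_rot: [[0.101, 0.995, 0.004], [0.995, -0.101, 0.002], [0.003, 0.004, -1.0]]
contact_force: [-2.5, -0.3, 10.9]
finger_gap: 19.5
grip_force: 30.0
```

Call:
servo_tool([
  [[10, 0, 0, 2, 0], [22, 0, 0, 2, 0], [26, 0, 0, 2, 0], [34, 0, 0, 2, 0], [50, 0, 0, 2, 0], [60, 0, 0, 2, 0], [60, 0, 0, 50, 0], [60, 0, 0, 100, 0], [60, 0, -40, 100, 0], [60, 0, -85, 100, 0], [60, 0, -85, 100, 0]],
])

```text
clock: 12.45
tool_pos: [430.9, 140.2, 235.2]
tool_rot: [[0.107, 0.994, 0.002], [0.994, -0.107, -0.002], [-0.002, 0.002, -1.0]]
contact_force: [-0.3, 1.4, -0.6]
finger_gap: 60.0
grip_force: 0.0
```

```bash
python3 car.py 437 278; ls pics
```

```text
12.5 [430.7 142.2 234.8] [0.105 0.994 0.   ] [-0.9 -0.2 -2. ] 60.059785279498335
rim 1309 [array([434.6, 267. ]), array([121.1,  64.4]), np.float64(84.3)] 81.17656412466334
handle 510 [array([435. , 258.1]), array([77.9, 10.9]), np.float64(87.6)]
c_1250.png
c_955.png
s1.png
side0.png
top0.png
w1.png
w2.png
w3.png
```

View pics/c_1250.png

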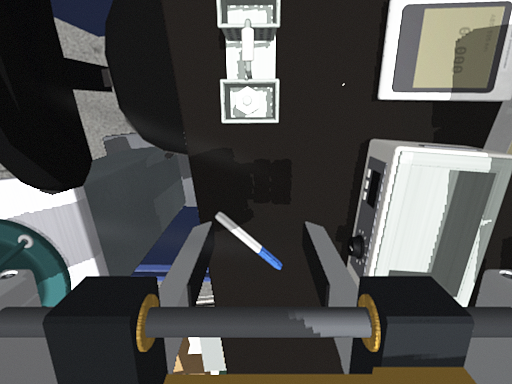

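Probe A stands upright in the near pocket, seen at (248,98), with its hub on top. Next is probe B.

Call:
servo_tool([
  [[60, -5, -30, 0, -8], [60, -10, -70, 0, -16], [60, -15, -110, 0, -24], [60, -20, -150, 0, -32], [60, -25, -190, 0, -40], [60, -30, -230, 0, -48], [60, -35, -270, 0, -56], [60, -40, -310, 0, -64], [60, -50, -350, 0, -72], [60, -60, -390, -20, -80], [60, -60, -430, -50, -88], [60, -60, -451, -70, -96], [60, -60, -451, -70, -96], [60, -60, -451, -70, -96]],
])

```text
clock: 13.9
tool_pos: [370.9, -306.2, 163.9]
tool_rot: [[0.979, -0.202, -0.001], [-0.202, -0.979, 0.002], [-0.001, -0.002, -1.0]]
contact_force: [0.3, -1.0, 0.4]
finger_gap: 60.0
grip_force: 0.0
```

```bash
python3 w.py w4; python3 pr.py
```

```text
13.95 [ 371.4 -306.3  165.1] [ 0.98  -0.201  0.001] 59.96726058353629 [0.4056865  0.11095069 0.3554545 ]
[ 452. -323.  342.] [[-0.2, 0.94, 0.28], [-0.98, -0.19, -0.06], [-0.0, -0.28, 0.96]] [286.72269187   0.         257.9912627 ]
[ 254   43   20  150 2074] mid [ 434.3 -324.9] ang -11.5 len 163.0 zmax 20.0 g48 [ 387.3 -315.3] g60 [ 375.5 -312.9]
```

Call:
servo_tool([
  [[60, 5, -7, -50, 0], [60, 5, -7, -100, 0], [60, 5, -7, -140, 0], [60, 5, -7, -161, 0], [60, 5, -7, -161, 0], [10, 5, -7, -161, 0], [10, 5, -7, -161, 0], [10, 5, -7, -161, 0], [10, 5, -7, -161, 0], [10, 5, -7, -161, 0], [10, 5, -7, -161, 0], [10, 5, -7, -161, 0], [10, 5, -7, -141, 0], [10, 5, -7, -121, 0], [10, 5, -7, -71, 0], [10, 5, -7, -21, 0], [10, 5, -7, 0, 0], [10, 5, -7, 0, 0]],
])

```text
clock: 15.75
tool_pos: [377.0, -316.0, 168.6]
tool_rot: [[0.979, -0.205, 0.006], [-0.205, -0.979, -0.006], [0.007, 0.005, -1.0]]
contact_force: [0.6, 0.2, -1.0]
finger_gap: 21.5
grip_force: 30.0
```

Call:
servo_tool([
  [[10, 5, 40, 0, 0], [10, 10, 80, 0, 0], [10, 10, 120, 0, 0], [10, 10, 160, 0, 2], [10, 10, 200, 0, 2], [10, 10, 240, 0, 2], [10, 15, 280, 0, 2], [10, 20, 320, 0, 2], [10, 30, 360, 0, 2], [10, 39, 400, 0, 2], [10, 39, 425, -30, 2], [10, 39, 438, -70, 2], [10, 39, 438, -110, 2], [10, 39, 438, -120, 2], [10, 50, 436, -120, 2], [10, 60, 434, -120, 2], [10, 60, 434, -120, 2]],
])

```text
clock: 17.45
tool_pos: [439.2, 119.3, 47.0]
tool_rot: [[0.985, -0.172, 0.006], [-0.172, -0.985, 0.0], [0.005, -0.001, -1.0]]
contact_force: [-0.7, 0.1, -1.3]
finger_gap: 21.7
grip_force: 30.0
```

```bash
python3 tilt.py
```

```text
17.5 [438.2 119.5  46.8] [-0.  -0.5 -1.7] 5568
19 height rel TCP 14.0 536
29 height rel TCP 12.6 612
39 height rel TCP 9.1 327
49 height rel TCP 8.1 260
59 height rel TCP 7.9 268
69 height rel TCP 7.7 282
79 height rel TCP 7.5 298
89 height rel TCP 7.2 299
99 height rel TCP 6.9 319
109 height rel TCP 6.9 389
119 height rel TCP 9.9 762
129 height rel TCP 10.5 809
139 height rel TCP 6.2 407
```

Call:
servo_tool([
  [[10, 2, 0, 0, 0], [10, 4, -1, 0, 0], [10, 6, -1, 0, 0], [10, 6, -1, 0, 0]],
])

```text
clock: 17.9
tool_pos: [440.6, 118.9, 44.2]
tool_rot: [[0.985, -0.17, -0.002], [-0.17, -0.985, -0.0], [-0.002, 0.0, -1.0]]
contact_force: [-2.6, -0.1, -0.9]
finger_gap: 21.9
grip_force: 30.0
```

Call:
servo_tool([
  [[10, 3, 0, 6, 0], [10, 4, 0, 12, 0], [10, 4, 0, 18, 0], [10, 4, 0, 24, 0], [10, 6, -1, 36, 0], [10, 8, -1, 48, 0], [10, 8, -1, 48, 0]],
])

```text
clock: 18.6
tool_pos: [449.9, 118.2, 95.1]
tool_rot: [[0.985, -0.17, 0.001], [-0.17, -0.985, 0.001], [0.001, -0.001, -1.0]]
contact_force: [-5.7, 1.0, -0.4]
finger_gap: 21.9
grip_force: 30.0
```

```bash
python3 tilt.py
```

```text
18.65 [449.6 118.1  94.3] [-5.8  1.  -0.2] 5627
19 height rel TCP 7.0 576
29 height rel TCP 2.6 495
39 height rel TCP -6.0 246
49 height rel TCP -10.5 220
59 height rel TCP -14.7 218
69 height rel TCP -18.7 219
79 height rel TCP -22.9 209
89 height rel TCP -27.2 221
99 height rel TCP -31.5 246
109 height rel TCP -32.0 433
119 height rel TCP -34.9 416
129 height rel TCP -18.1 1429
139 height rel TCP -0.9 699
```

Same behaviour as probe A. I continue the arc to the same end.

Call:
servo_tool([
  [[10, 8, -1, 17, 0], [10, 18, -3, 33, 0], [10, 25, -4, 43, 0], [10, 34, -6, 52, 0], [10, 43, -7, 60, 0], [10, 53, -9, 67, 0], [10, 63, -11, 73, 0], [10, 74, -13, 79, 0], [10, 85, -15, 83, 0], [10, 97, -16, 87, 0], [10, 105, -17, 89, 0], [10, 113, -19, 90, 0], [10, 117, -20, 90, 0], [10, 121, -20, 90, 0], [10, 121, -20, 90, 0]],
])

```text
clock: 20.15
tool_pos: [570.6, 97.8, 182.2]
tool_rot: [[0.985, -0.17, -0.0], [-0.17, -0.985, -0.0], [-0.0, 0.0, -1.0]]
contact_force: [-1.0, -1.5, 0.1]
finger_gap: 19.4
grip_force: 30.0
```

Call:
servo_tool([
  [[10, -20, 3, 0, 0], [10, -40, 6, 15, 8], [10, -40, 10, 35, 16], [10, -40, 20, 50, 24], [10, -40, 40, 65, 32], [10, -40, 70, 65, 40], [10, -40, 100, 65, 48], [10, -40, 130, 65, 56], [10, -40, 160, 65, 64], [10, -40, 190, 65, 72], [10, -40, 215, 65, 80], [10, -40, 226, 65, 88], [10, -40, 226, 65, 94], [10, -40, 226, 65, 94], [10, -40, 226, 65, 94]],
])

```text
clock: 21.65
tool_pos: [530.6, 323.9, 247.6]
tool_rot: [[0.103, 0.995, 0.001], [0.995, -0.103, 0.0], [0.0, 0.001, -1.0]]
contact_force: [0.6, 0.4, -1.2]
finger_gap: 19.6
grip_force: 30.0
```

```bash
python3 car.py 437 278
```

```text
21.7 [530.6 323.7 247.6] [0.103 0.995 0.   ] [ 0.5  0.4 -1.4] 19.738318084468528
rim 1119 [array([435.9, 277.9]), array([140.8,  64.5]), np.float64(84.3)] 80.94118105423394
handle 417 [array([439.2, 264.1]), array([75.4, 23.5]), np.float64(77.3)]
below TCP 7 fwd -0.3 9.8 lat 0.1 281
below TCP 22 fwd 0.3 7.1 lat 0.1 149
below TCP 37 fwd -1.4 1.9 lat 0.1 34
below TCP 52 fwd -2.6 2.7 lat 0.1 80
below TCP 67 fwd -0.3 3.5 lat 0.1 60
below TCP 82 fwd -0.4 4.5 lat 0.1 59
below TCP 97 fwd -2.1 6.5 lat 0.1 55
below TCP 112 fwd -6.0 11.3 lat 0.1 200
below TCP 127 fwd 1.4 11.7 lat 1.1 59
```

Call:
servo_tool([
  [[10, -40, 0, 0, 0], [10, -75, 0, 0, 0], [10, -90, 0, 0, 0], [10, -90, 0, 0, 0], [10, -90, 0, -30, 0], [10, -90, 0, -60, 0], [10, -90, 0, -85, 0], [10, -90, 0, -98, 0], [10, -90, 0, -104, 0], [10, -90, 0, -108, 0], [10, -90, 0, -108, 0]],
])

```text
clock: 22.8
tool_pos: [441.2, 324.0, 140.2]
tool_rot: [[0.101, 0.995, 0.001], [0.995, -0.101, 0.001], [0.001, 0.001, -1.0]]
contact_force: [0.3, 0.3, -1.1]
finger_gap: 19.8
grip_force: 30.0
```

Call:
servo_tool([
  [[10, 0, 0, -1, 0], [10, 0, 0, -2, 0], [10, 0, 0, -3, 0], [10, 0, 0, -4, 0], [10, 0, 0, -4, 0]],
])

```text
clock: 23.3
tool_pos: [441.4, 324.7, 138.3]
tool_rot: [[0.101, 0.995, 0.004], [0.995, -0.101, 0.003], [0.003, 0.004, -1.0]]
contact_force: [-1.2, 0.0, 5.7]
finger_gap: 19.6
grip_force: 30.0
```

Call:
servo_tool([
  [[10, 0, 0, 1, 0], [22, 0, 0, 1, 0], [26, 0, 0, 1, 0], [34, 0, 0, 1, 0], [50, 0, 0, 1, 0], [50, 0, 0, 1, 0], [50, 0, 0, 50, 0], [50, 0, 0, 100, 0], [50, -1, -45, 130, 0], [50, -3, -90, 130, 0], [50, -4, -130, 130, 0], [50, -4, -130, 130, 0]],
])

```text
clock: 24.5
tool_pos: [436.7, 190.4, 266.6]
tool_rot: [[0.107, 0.994, 0.002], [0.994, -0.107, -0.001], [-0.001, 0.002, -1.0]]
contact_force: [-0.4, 0.9, -0.1]
finger_gap: 50.0
grip_force: 0.0
```

```bash
python3 car.py 437 278; ls -t pics|head -1
```

```text
24.55 [436.7 192.3 266. ] [0.105 0.995 0.001] [0.1 0.1 0.3] 49.99906827391804
rim 1253 [array([435.6, 277.5]), array([141.4,  64.4]), np.float64(84.3)] 81.11194340197619
handle 407 [array([435.2, 273.5]), array([82. , 19.3]), np.float64(84.0)]
below TCP 97 fwd 30.4 37.4 lat -9.3 55
below TCP 112 fwd 22.8 45.0 lat -7.6 249
below TCP 127 fwd 40.0 45.0 lat -6.4 26
below TCP 142 fwd 40.0 44.8 lat -7.1 19
c_2455.png
```

View pics/c_2455.png

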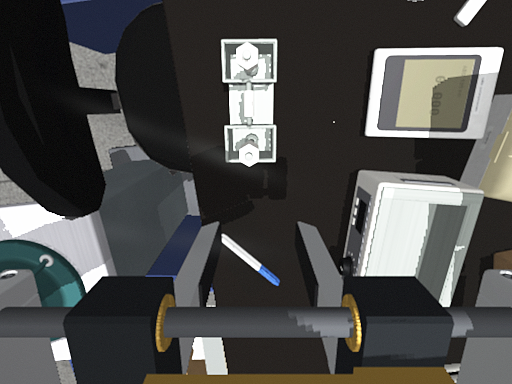

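Call:
servo_tool([
  [[50, -1, 45, 0, 0], [50, -1, 80, 0, 0], [50, -1, 85, 0, 0], [50, -1, 85, 0, 0], [50, -1, 85, -40, 0], [50, -1, 85, -80, 0], [50, -1, 85, -120, 0], [50, -1, 85, -150, 0], [50, -1, 85, -160, 0], [50, -1, 85, -160, 0]],
])

```text
clock: 25.55
tool_pos: [434.6, 277.9, 104.1]
tool_rot: [[0.102, 0.995, -0.003], [0.995, -0.102, -0.002], [-0.002, -0.003, -1.0]]
contact_force: [-0.2, -0.8, 0.6]
finger_gap: 50.5
grip_force: 0.0
```

Call:
servo_tool([
  [[30, 0, 0, 0, 0], [4, 0, 0, 0, 0], [4, 0, 0, 0, 0], [4, 0, 0, 0, 0], [4, 0, 0, 0, 0], [4, 0, 0, 0, 0], [4, 0, 0, 0, 0], [4, 0, 0, 5, 0], [4, 0, 0, 12, 0], [4, 0, 0, 25, 0], [4, 0, 0, 45, 0], [4, 0, 0, 70, 0], [4, 0, 0, 95, 0], [4, 0, 0, 120, 0], [4, 0, 0, 130, 0], [4, 0, 0, 130, 0]],
])

```text
clock: 27.15
tool_pos: [436.2, 279.3, 237.6]
tool_rot: [[0.101, 0.995, 0.004], [0.995, -0.101, 0.002], [0.002, 0.003, -1.0]]
contact_force: [0.1, 0.2, -6.9]
finger_gap: 9.9
grip_force: 30.0
```

```bash
cat > tc.py <<'E'
from h import *
s=sense();t=np.array(s['tool_pos']);R=np.array(s['tool_rot']);print(s['clock'],t.round(1),R[:,0].round(3),np.round(s['contact_force'],1),np.round(s['ft_torque'],2))
c=cap('wrist');P=cloud(c);Q=(P-t)@R
m=(abs(Q[...,0])<80)&(abs(Q[...,1])<45)&(Q[...,2]>12)&(Q[...,2]<36)
q=Q[m];print(len(q))
for a in range(-75,85,10):
    k=q[(q[:,0]>=a)&(q[:,0]<a+10)]
    if len(k)>8: print('fwd',a+5,'below',np.median(k[:,2]).round(1),'lat',k[:,1].min().round(1),k[:,1].max().round(1),len(k))
cv2.imwrite('pics/t_%d.png'%int(s['clock']*100),c['image'][:,:,::-1])
E
python3 tc.py
```

```text
27.15 [436.2 279.3 237.6] [0.101 0.995 0.002] [ 0.1  0.2 -6.9] [ 0.04 -0.09  0.01]
2286
fwd -70 below 30.7 lat -8.4 8.0 48
fwd -50 below 19.2 lat -32.3 31.8 138
fwd -40 below 25.1 lat -32.1 31.7 89
fwd -30 below 25.6 lat -32.4 32.1 182
fwd 20 below 24.7 lat -31.5 31.0 66
fwd 30 below 25.4 lat -32.2 31.8 442
fwd 40 below 25.1 lat -32.5 31.9 209
fwd 50 below 25.0 lat -32.5 32.1 227
fwd 60 below 24.9 lat -32.4 31.9 229
fwd 70 below 24.6 lat -32.0 31.4 655
```

Run:
```python
from h import *
P=cloud(dict(np.load('top.npz')))
for x in range(460,800,40):
    r=[]
    for y in range(-160,400,40):
        k=P[(abs(P[...,0]-x)<20)&(abs(P[...,1]-y)<20)]
        r.append(int(np.percentile(k[:,2],97)) if len(k)>3 else -1)
    print(x,r)
```

```text
460 [13, 7, 6, 9, 9, 8, 7, 7, 8, 86, 85, 129, 87, 87]
500 [20, 7, 6, 8, 6, 7, 7, 7, 6, 6, 9, 8, 8, 8]
540 [21, 8, 7, 90, 75, 63, 7, 7, 7, 7, 9, 9, 7, 8]
580 [8, 9, 8, 100, 101, 100, 99, 99, 98, 8, 9, 7, 7, 7]
620 [8, 9, 8, 99, 43, 45, 42, 100, 104, 22, 31, 29, 26, 7]
660 [7, 10, 79, 100, 80, 42, 43, 99, 101, 32, 38, 37, 36, 8]
700 [9, 7, 40, 100, 101, 100, 100, 100, 97, 40, 43, 42, 39, 7]
740 [669, 668, 668, 668, 668, 669, 668, 668, 668, 668, 669, 669, 668, 668]
780 [669, 669, 668, 669, 668, 669, 669, 668, 668, 668, 668, 668, 668, 668]
```

Call:
servo_tool([
  [[4, 8, -10, 0, 0], [4, 22, -30, 0, 0], [4, 40, -58, 0, 0], [4, 60, -90, 0, -1], [4, 80, -122, 0, -2], [4, 100, -154, 0, -3], [4, 120, -186, 0, -4], [4, 140, -216, 0, -4], [4, 158, -242, 0, -4], [4, 172, -262, 0, -4], [4, 180, -274, 0, -4], [4, 184, -279, 0, -4], [4, 184, -279, 0, -4], [4, 184, -279, 0, -4]],
])

```text
clock: 28.6
tool_pos: [618.9, 0.8, 235.3]
tool_rot: [[0.169, 0.986, -0.001], [0.986, -0.169, 0.001], [0.001, -0.001, -1.0]]
contact_force: [-0.2, 1.0, -6.4]
finger_gap: 9.9
grip_force: 30.0
```

```bash
python3 tc.py
python3 - <<'E'
from h import *
c=dict(np.load('wrist.npz'));P=cloud(c)
hsv=cv2.cvtColor(c['image'],cv2.COLOR_RGB2HSV)
a=np.radians(80.3);e=np.array([np.cos(a),np.sin(a)]);n=np.array([e[1],-e[0]])
m=(P[...,2]>88)&(P[...,2]<102)&(P[...,0]>520)&(P[...,1]<200)
p=P[m][:,:2]-np.array([639,49]);l=p@e;w=p@n
print(len(p),'along',np.percentile(l,[.5,99.5]).round(1),'across',np.percentile(w,[.5,99.5]).round(1))
for lo in range(-60,110,15):
    k=w[(l>lo)&(l<lo+15)]
    a=k[(k<0)];b=k[k>0]
    print(lo+7,'-x wall',np.percentile(a,[1,99]).round(1) if len(a)>9 else '','+x wall',np.percentile(b,[1,99]).round(1) if len(b)>9 else '')
k=l[(abs(w)<35)&(l>50)];print('+y wall',np.percentile(k,[1,99]).round(1) if len(k) else '')
f=(P[...,2]>28)&(P[...,2]<42)&(abs((P[...,:2]-[639,49])@n)<45)&(abs((P[...,:2]-[639,49])@e)<80);print('floor',f.sum(),np.median(P[f][:,2]))
E
```

```text
28.6 [618.9   0.8 235.3] [0.169 0.986 0.001] [-0.2  1.  -6.4] [ 0.01 -0.12  0.03]
2715
fwd -70 below 27.5 lat -8.4 8.0 243
fwd -50 below 24.3 lat 30.6 32.5 9
fwd -40 below 24.7 lat 28.3 32.4 58
fwd -30 below 25.3 lat -31.6 32.5 147
fwd 20 below 24.6 lat -31.6 31.6 178
fwd 30 below 26.0 lat -31.6 32.4 753
fwd 40 below 25.3 lat -32.0 32.6 202
fwd 50 below 25.5 lat -32.1 32.4 237
fwd 60 below 24.5 lat -31.9 32.7 357
fwd 70 below 24.7 lat -27.0 32.1 531
8579 along [-100.7  108.7] across [-67.4 256.7]
-53 -x wall [-68.1 -62.4] +x wall [48.8 68.8]
-38 -x wall [-67.6 -62. ] +x wall [48.9 68.7]
-23 -x wall [-67.7 -61.9] +x wall [49.1 68.9]
-8 -x wall [-67.4 -61.9] +x wall [49.3 69.1]
7 -x wall [-56.3 -47.9] +x wall [49.6 69.3]
22 -x wall [-65.3 -47.4] +x wall [49.7 69.7]
37 -x wall [-67.1 -47. ] +x wall [ 49.9 261.3]
52 -x wall [-66.5 -46.8] +x wall [ 50.1 256.3]
67 -x wall [-66.4 -46.6] +x wall [ 50.3 252.9]
82 -x wall [-65.9  -0.8] +x wall [  1.3 248. ]
97 -x wall [-65.2  -0.8] +x wall [  0.3 245.1]
112 -x wall  +x wall [238.8 243.4]
+y wall [ 82.9 103.2]
floor 4010 33.99800990317729
```

Call:
servo_tool([
  [[4, 4, 10, 0, 0], [4, 10, 25, 0, 0], [4, 16, 38, 0, 0], [4, 20, 46, 0, 0], [4, 20, 47, 0, 0], [4, 20, 47, 0, 0], [4, 20, 47, 0, 0], [4, 20, 47, 0, 0]],
])

```text
clock: 29.45
tool_pos: [639.4, 46.3, 235.6]
tool_rot: [[0.171, 0.985, 0.0], [0.985, -0.171, -0.0], [-0.0, 0.0, -1.0]]
contact_force: [-0.2, 0.8, -6.6]
finger_gap: 10.2
grip_force: 30.0
```

```bash
python3 -c "
from h import *
s=sense();print(s['tool_pos'],np.array(s['tool_rot'])[:,0])"
```

```text
[639.37332009  46.25243235 235.56818495] [ 1.70929166e-01  9.85283293e-01 -2.31139059e-04]
```

Call:
servo_tool([
  [[4, 0, 1, -10, 0], [4, 0, 1, -25, 0], [4, 0, 1, -40, 0], [4, 0, 1, -55, 0], [4, 0, 1, -70, 0], [4, 0, 1, -82, 0], [4, 0, 1, -88, 0], [4, 0, 1, -90, 0], [4, 0, 1, -90, 0]],
])

```text
clock: 30.35
tool_pos: [639.6, 47.8, 145.6]
tool_rot: [[0.17, 0.985, 0.0], [0.985, -0.17, -0.0], [0.0, 0.0, -1.0]]
contact_force: [-0.5, 0.0, -6.8]
finger_gap: 10.1
grip_force: 30.0
```

Call:
servo_tool([
  [[4, 0, 0, -2, 0], [4, 0, 0, -3, 0], [4, 0, 0, -4, 0], [4, 0, 0, -5, 0], [4, 0, 0, -6, 0], [4, 0, 0, -6, 0]],
])

```text
clock: 30.95
tool_pos: [640.5, 47.4, 141.3]
tool_rot: [[0.17, 0.985, 0.004], [0.985, -0.17, -0.001], [-0.0, 0.004, -1.0]]
contact_force: [0.4, -2.3, -1.1]
finger_gap: 10.1
grip_force: 30.0
```

Call:
servo_tool([
  [[4, 0, 0, -1, 0], [14, 0, 0, -1, 0], [18, 0, 0, -1, 0], [30, 0, 0, -1, 0], [45, 0, 0, -1, 0], [45, 0, 0, -1, 0], [45, 0, 0, 30, 0], [45, 0, 0, 80, 0], [45, 0, 0, 130, 0], [45, -30, -40, 130, 0], [45, -40, -85, 130, 0], [45, -40, -85, 130, 0]],
])

```text
clock: 32.15
tool_pos: [598.5, -41.7, 270.6]
tool_rot: [[0.176, 0.984, 0.001], [0.984, -0.176, -0.003], [-0.002, 0.002, -1.0]]
contact_force: [0.3, -0.8, 0.0]
finger_gap: 45.3
grip_force: 0.0
```

```bash
python3 car.py 640 47 35; ls -t pics|head -1
```

```text
32.2 [599.  -39.3 269.9] [ 0.174  0.985 -0.   ] [ 0.1 -0.2 -1.3] 45.02676544438362
rim 1743 [array([640.6,  45.9]), array([142. ,  64.2]), np.float64(80.2)] 116.021951782075
handle 929 [array([622.1,  73. ]), array([110. ,  55.6]), np.float64(80.4)]
c_3220.png
```

View pics/c_3220.png

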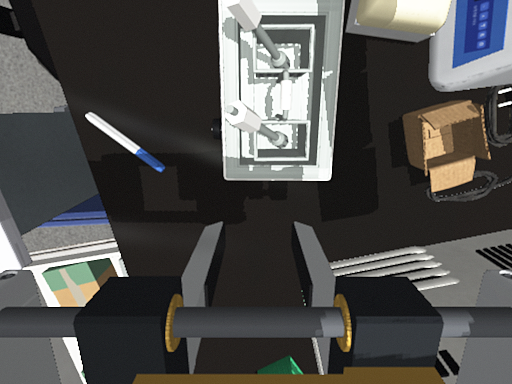

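Run:
```python
from h import *
c=dict(np.load('wrist.npz'));P=cloud(c)
a=np.radians(80.2);e=np.array([np.cos(a),np.sin(a)]);n=np.array([e[1],-e[0]])
D=P[...,:2]-[640,46.5];l=D@e;w=D@n
for s in(-48,48):
    print('pocket',s)
    for z in range(45,200,10):
        m=(abs(l-s)<17)&(abs(w)<80)&(P[...,2]>=z)&(P[...,2]<z+10)&((abs(w)<26)|(P[...,2]>122))
        k=w[m];
        if len(k)>3: print(z+5,np.percentile(k,[2,50,98]).round(),'l',np.median(l[m]).round(),len(k))
```

```text
pocket -48
50 [ 3. 13. 15.] l -59.0 20
60 [-9.  8. 13.] l -55.0 56
70 [-8.  1.  8.] l -53.0 107
80 [-9. -4. -1.] l -48.0 23
90 [-14.  -8.  -5.] l -45.0 30
100 [-16. -12. -10.] l -42.0 28
110 [-21. -16. -14.] l -39.0 33
120 [-25. -20. -17.] l -36.0 31
130 [-26. -23. -21.] l -34.0 16
140 [-36. -32. -26.] l -36.0 4
150 [-39. -32. -25.] l -34.0 45
160 [-44. -39. -33.] l -32.0 19
pocket 48
50 [-4. 13. 15.] l 39.0 22
60 [-9.  6. 13.] l 39.0 83
70 [-8.  1.  8.] l 44.0 145
80 [-11.  -5.  -1.] l 47.0 45
90 [-15.  -9.  -5.] l 50.0 49
100 [-20. -13.  -9.] l 53.0 54
110 [-23. -17. -13.] l 56.0 62
120 [-27. -21. -17.] l 59.0 64
130 [-31. -26. -21.] l 62.0 57
140 [-38. -33. -25.] l 60.0 25
150 [-41. -33. -27.] l 62.0 109
160 [-45. -37. -30.] l 64.0 78
```

The carrier rim is at z 116, so it sits flat on the tank floor and is centred. Both probes stand in their pockets with heads down and hubs up, resting against the rims. I'm handing in.

```bash
python3 -c "
from plant import close_job
print(close_job())"
```

```text
the job is handed in; nothing more can be done
None
```

I handed the job in at about 32 s: the loaded carrier sits flat and centred on the tank floor, with one probe in each pocket, head down and hub up. Both probes tipped at some point after I set them in the pockets, and now lean about 27° against the pocket rims; I left them that way.

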